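Third hand at the leaf jig: close the leaf and hold the agate slab home

TASK

Swing the drill jig's open leaf down until it lies fully closed over the agate slab, then push the slab by its free end straight along the jig until it meets the rubber-lined stop, and keep pressing it there with a steady push of about 12 newtons while I bolt the leaf down and tighten its thumbscrew. The stone is brittle, so push slowly and never hard, and leave the other things on the bench where they are. Finish while still holding: do not let go or back away at the end.

Things in the scene. Friction and masses are not known exactly. Their poses are not given: they have to be found in the camera images.
- jig: Aluminium leaf jig on a plywood base (122 x 144 x 12 mm), screwed to the bench. Origin on the bench, z up; x is the direction in which the slab is pushed, from the open end (nearer the robot) to the stop; y points to the hinge side. Bed top z = 30, x = -52 to 24 mm, between two side rails 12 wide, inner faces y = +37 and -37, tops z = 39.5. The base ends at x = -47; in front of it is only bench.
- notch (a point): Middle of the inner edge of the finger notch in the bed's open end, at bed height: jig frame x = -34, y = 0, z = 30 mm. The notch is 46 mm wide (y) and 18 mm deep (x); below it the base plate's top is at z = 12.
- leaf (a joint): Leaf angle in rad: 0 closed flat on the rails, pi/2 upright, 1.9 fully open. Hinge line parallel to the jig's x at y = 54, z = 43.5 mm; closing, the free end comes over from the +y side and down toward -y. Stiff friction hinge: the leaf (150 g) stays where it is left and takes about 2 N at its free end to swing. Closed, it clears the slab by 1.5 mm.
- leaf_hinge (a point): Point on the hinge line, middle of the leaf's width. Closed, the leaf covers jig x = -20 to 24, y = 54 to -62, z = 39.5 to 47.5 mm; a brass drill bush (4 mm tall) and a brass thumbscrew (17 mm tall) stand on the middle of its outer face, 54 mm from the hinge line.
- leaf_end (a point): Middle of the leaf's free edge, on its outer (closed: upper) face, 116 mm from the hinge line and 4 mm from the mid-plane through it. The leaf is 44 mm wide and 8 mm thick there, with a slot in the middle of the free edge, 14 mm wide and 18 mm deep.
- bolt_end (a point): Tip of the fixed eye bolt with brass wing nut that lies swung out nearly level from the jig's -y side (jig x = 2, y = -59 to -109, z = 22 to 28 mm; nut 28 mm wide). Not to be used.
- slab: Sawn agate slab with brown rings lying flat on the jig's bed: irregular rounded outline, 67 x 94 x 8 mm, about 100 g. Origin at the centre of its underside, y axis along the 94 mm length, which lies along the jig between the rails (3 mm play each side). Its near end sticks out of the jig's open end. Just touching the pad, its centre is at about jig x = -13 mm, its near end at x = -60.
- stop_block: Aluminium block 64 mm wide and 40 mm tall, fixed at the far end of the jig; it carries the rubber pad.
- pad (a joint): How far (m) the stop's rubber pad is squeezed; 0 free, 0.010 fully squeezed. It gives 1 mm for each 2.4 N, so a 12 N push on the slab squeezes it by 5 mm. Black block, 52 mm wide, 20 mm tall, 18 mm thick. The slab's rubbing on bed and rails takes 1 to 2 N of the push.
- pad_face (a point): Middle of the free pad's flat face that the slab meets: jig frame x = 33, y = 0, z = 34 mm.
- spare_slab: Bystander: smaller grey agate slab lying on the bench near the jig's bolt side, 57 x 80 x 8 mm. Origin under its centre.
- loupe: Bystander: small folding loupe lying near the jig's hinge side, 32 x 28 x 14 mm.
- polish_jar: Bystander: screw-lid jar, 55 mm across, 68 mm tall. Origin under its centre.
- dropper: Bystander: dropper bottle, 34 mm across, 102 mm tall. Origin under its centre.
- pen: Bystander: marker pen lying on the bench, 135 mm long, 17 mm thick.
- tin: Bystander: round wax cup, 79 mm across, 41 mm tall.
- brush: Bystander: wooden scrub brush, 153 x 54 mm, 49 mm tall.
- rough: Bystander: lump of rough stone, 52 x 44 mm, 36 mm tall.
Things that resemble listed ones, but are neither listed nor needed, are in the scene too. What is meant by the slab is not turquoise, and is the larger of those in its own colour.

How it is judged:
By the outcome, as a careful person would: the job done as asked, in the order asked, and still so for the second after the job is handed in, while the arm keeps its last pose, push and grip.
It also fails if it takes over 48 s, if anything falls off the work surface, if the arm or the gripper's body presses on something with over 40 N, if the wrist force passes 120 N, or if a joint passes its speed limit or range.

ROBOT

A 6-joint arm with a two-finger parallel gripper is mounted at the origin on a cart in front of the work surface, level with it; the furniture and walls round the work are solid. World frame = base frame: x ahead of the robot, y to its left, z up, the work surface at z = 0. Lengths are in m, angles in rad, forces in N, time in s.
With the tool pointing down it reaches from about 0.25 to 0.775 m from the base axis. Payload 8.9 kg.
Tool frame: the origin (TCP) lies midway between the tips of the shut fingers; the grasp point (between the pads) lies behind it (bot.grip_depth is the z of the grasp point in the tool frame, in m); z points along the fingers, y is the direction in which the jaws open and shut (so a half turn about z gives the same grasp; the last joint's range is limited). The gripper opens to 85 mm and grips with 20 to 120 N. Pads are 22 mm wide; open, the fingers measure 114 mm over their backs; the gripper's body (76 mm by 85 mm) begins 54 mm behind the grasp point. The pads swing forward as they close: fully open they stand 13 mm farther back than shut.
Start: joints at [-0.139, 0.291, -0.153, 1.127, 0, 1.431], TCP at [0.525, 0, 0.231] pointing down, gripper open.
Joint ranges: [-2.52, 2.52], [-0.91, 1.74], [-1.3, 1.37], [-1.96, 2.02], [-1.52, 1.47], [-3.14, 3.14]. Speed limits (rad/s): [2.22, 2.22, 2.79, 3.14, 3.14, 3.14].

INTERFACE

Orientations are given as a unit quaternion [x, y, z, w].
In Python, from plant import status, vision, bot, spotter gives the robot as it stands.
- The arm moves only by the tool drive_tool, never from a script. Its argument "series" is a list that holds one entry, the list of rows, each a list of 5 numbers: the closure, from 0 (fully open) to 1 (shut), then the shift along the tool's x, y, z in cm, then the turn about the tool's z in degrees. In form: [[[grip, tx, ty, tz, spin], ...]]. A call has 1 to 10 rows; each row is the pose to reach, as a shift and turn from the pose commanded when the call began, along the tool's axes at that moment; what a row does not reach only later rows make up. A row lasts 1/10 s, in which the tool goes at most 50 mm and 8.59 degrees, less where a joint would pass 70% of its speed; a pose out of reach is approached as far as the arm can. A call with a gripper value outside its range is refused whole. The fingers move at their own pace and stop on an object; the grip force is fixed at half the most. Time passes only in rows, so rows that repeat a pose let the fingers close. It gives the time, the measured TCP pose, the force and the opening at its end, in the units of the state.
- status.state(): the state, without advancing time (a new reading comes with each control period).
- vision.grab_frame(name): name is "scene" or "side" or "wrist"; returns the picture (480x640x3 uint8, red, green, blue); there is no depth.
- vision.get_calibration(name): a dict with "K" (3x3 intrinsics, pixels), "T" (4x4, takes a point from camera to world coordinates). Camera axes: x right, y up, looking along -z (the intrinsics and any distortion apply to the point x, -y, -z); pixel columns grow to the right and rows downward; lengths in m; the calibration is good to about 2 mm. A picture is of the moment at which its call begins: read the wrist's pose just before it. get_calibration takes no time and is no camera call; for the wrist camera it gives the pose at the moment of the call.
- bot.hand_in(): hands the job in, once; it reports no verdict.
Trained networks look in the newest picture that a camera, given by its name, has taken for a name from the list of things; names that differ only in an ending like _2 or _b are one class to them, and where a whole thing is asked for, a point or a joint stands for the part that bears it (a point fixed in the world has none). Each returns a list of dicts, best first, with "p" (0 to 1); they miss things now and then, are a little off and sometimes report something else, mostly with a low value. They report only what shows in the picture. A call takes as long as a camera call. They do not tell look-alikes from the thing itself.
- spotter.find_in(camera, query): "xyz" ([x, y, z] in m, in world coordinates, good to about 4 mm: the middle of the surface that is visible of it).
- spotter.landmark_of(camera, query): "xyz" ([x, y, z] in m, in world coordinates, good to about 4 mm: a listed point, or the origin of a listed thing).
The state is a dict: "time_s": time; "joints": joint angles; "qd": joint speeds; "effort": joint torques, N m; "tcp_pos": TCP position; "ee_rot": TCP orientation; "contact_force": force on the tool from outside, world axes, zero at the start; "ft_torque": the same for the moment, N m; "opening": finger opening in m.
Only numpy, scipy, OpenCV 4.12 (cv2) and the standard library are available. Lean on these libraries where they do the work, as an engineer would, in place of code of your own. Each camera call takes 0.05 s, during which the arm holds its last target.

## Working session

There is one attempt and no reset: what is moved stays moved. The work goes in short steps, Python scripts to look and compute and a tool call to move; the robot and the scene stay as the last step left them, time stands still between calls to the robot, and variables do not carry over. Pictures are saved under pics/ and viewed, and the job is handed in when it is done.

Besides the shell and the picture viewer there is one more tool, called after "Emit:" as name(argument=value, ...), one argument or row to a line, values as JSON. drive_tool: Moves the arm, as the interface text tells. Its arguments: {"type":"object","properties":{"series":{"type":"array","items":{"type":"array","items":{"type":"array","items":{"type":"number"}}}}},"required":["series"]}

```bash
ls; mkdir -p pics; python3 - <<'E'
from plant import status, vision, bot, spotter
import cv2
s=status.state();print(s, bot.grip_depth)
for n in ["scene","side","wrist"]:
    im=vision.grab_frame(n); cv2.imwrite(f"pics/{n}0.png",im[:,:,::-1])
    c=vision.get_calibration(n); print(n,c["K"],c["T"])
for n in ["scene","side"]:
    for q in ["notch","leaf_hinge","leaf_end","bolt_end","pad_face","slab","jig"]:
        print(n,q,[( [round(v,3) for v in d["xyz"]],round(d["p"],2)) for d in spotter.landmark_of(n,q)][:4])
print(status.state()["time_s"])
E
```

```text
pics
{'time_s': 0.0, 'joints': array([-1.39304668e-01,  2.91268921e-01, -1.54138474e-01,  1.12670015e+00,
        1.62192148e-05,  1.43150387e+00]), 'qd': array([ 0.00065519,  0.0005123 , -0.00246713, -0.00076941, -0.00039896,
        0.00161273]), 'effort': array([-3.46096487e-03, -5.37150800e+01,  3.31364536e+01,  1.60375424e-02,
       -3.39078597e-04,  1.08972756e-05]), 'tcp_pos': array([5.24555684e-01, 6.89786258e-05, 2.30733676e-01]), 'ee_rot': array([ 7.07110950e-01,  7.07102308e-01, -3.88253129e-04, -5.28347472e-04]), 'contact_force': array([-0.31585854,  0.83512278,  0.10924724]), 'ft_torque': array([ 0.01962025, -0.02632162, -0.00345623]), 'opening': 0.08523655691728488} -0.0187
scene [[607.07081933   0.         315.86017115]
 [  0.         607.07081933 228.43053686]
 [  0.           0.           1.        ]] [[-0.76691691  0.47192146 -0.43488917 -0.1421273 ]
 [-0.64174366 -0.56594886  0.51755865  0.95986654]
 [-0.001878    0.67601185  0.73688836  1.35514518]
 [ 0.          0.          0.          1.        ]]
side [[574.0530487    0.         323.54325011]
 [  0.         57
[... 791 characters left out ...]
, 0.1, 0.157], 0.59)]
scene bolt_end [([0.543, -0.04, 0.024], 0.81)]
scene pad_face [([0.572, 0.069, 0.034], 0.63)]
scene slab [([0.502, 0.068, 0.031], 0.9), ([0.804, -0.053, 0.002], 0.89), ([0.682, 0.005, 0.001], 0.69)]
scene jig [([0.539, 0.072, -0.0], 0.75), ([0.504, 0.068, 0.028], 0.31)]
side notch [([0.504, 0.064, 0.033], 0.66)]
side leaf_hinge [([0.539, 0.121, 0.045], 0.79)]
side leaf_end [([0.545, 0.098, 0.157], 0.65)]
side bolt_end [([0.547, -0.044, 0.025], 0.94), ([0.485, 0.223, 0.0], 0.42), ([0.442, -0.376, -0.002], 0.36)]
side pad_face [([0.575, 0.07, 0.035], 0.75)]
side slab [([0.689, 0.006, 0.0], 0.77), ([0.504, 0.062, 0.03], 0.74)]
side jig [([0.536, 0.067, -0.004], 0.78)]
0.85
```

View pics/scene0.png

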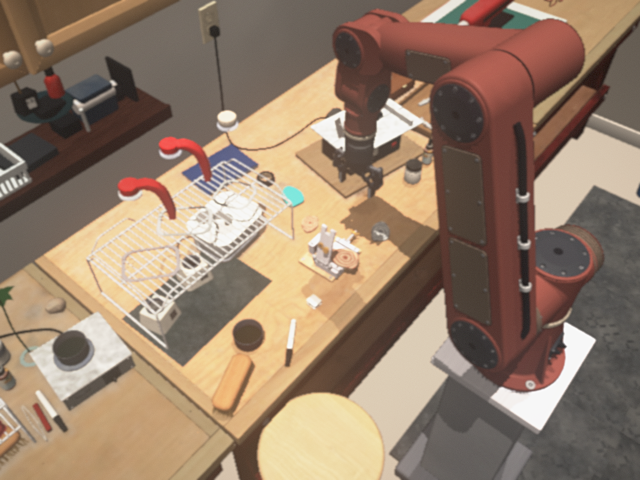

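View pics/side0.png

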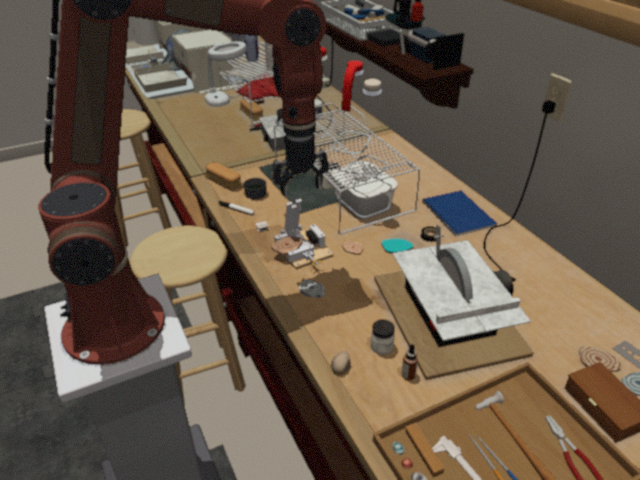

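View pics/wrist0.png

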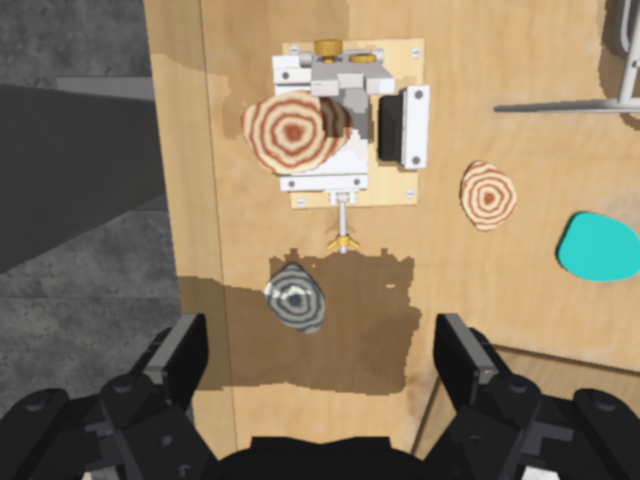

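Candidates in the wrist view are the large brown slab on the jig (296,132), a small brown one (488,195), grey (295,298) and turquoise (600,247). By the description it is the large brown one on the jig. I'll check it in a close crop and measure the jig's pose.

```bash
python3 - <<'E'
from plant import status, vision, bot, spotter
import cv2
im=cv2.imread("pics/wrist0.png")[20:260,220:460]
cv2.imwrite("pics/crop0.png",cv2.resize(im,(600,600),interpolation=cv2.INTER_CUBIC)) 
vision.grab_frame("wrist")
for q in ["notch","leaf_hinge","leaf_end","bolt_end","pad_face","slab","jig"]:
        print(q,[( [round(v,4) for v in d["xyz"]],round(d["p"],2)) for d in spotter.landmark_of("wrist",q)][:4])
print(status.state()["time_s"])
E
```

```text
notch []
leaf_hinge [([0.5374, 0.1191, 0.0447], 0.96)]
leaf_end [([0.5417, 0.0986, 0.156], 0.93)]
bolt_end [([0.5446, -0.0423, 0.0274], 0.84)]
pad_face [([0.5752, 0.066, 0.039], 0.96)]
slab [([0.6874, 0.0039, 0.0016], 0.97), ([0.8073, -0.0485, -0.001], 0.83), ([0.5049, 0.0676, 0.0277], 0.82)]
jig [([0.5415, 0.0638, -0.0051], 0.86)]
1.25
```

View pics/crop0.png

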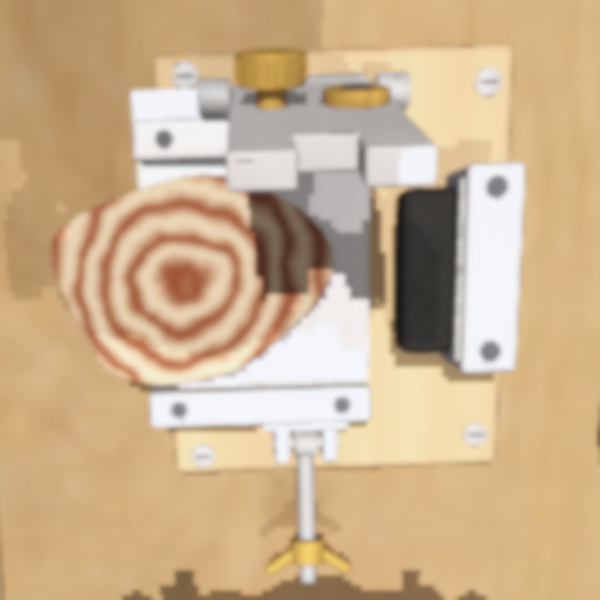

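```bash
cat > h.py <<'E'
import numpy as np
def px2w(c,u,v,z):
    K,T=np.array(c["K"]),np.array(c["T"])
    d=np.linalg.inv(K)@[u,v,1]; d=T[:3,:3]@[d[0],-d[1],-d[2]]
    return T[:3,3]+d*(z-T[2,3])/d[2]
def w2px(c,p):
    K,T=np.array(c["K"]),np.array(c["T"])
    q=T[:3,:3].T@(np.array(p)-T[:3,3]); q=K@[q[0],-q[1],-q[2]]; return q[:2]/q[2]
E
python3 - <<'E'
from plant import vision
from h import *
np.set_printoptions(precision=4,suppress=True)
c=vision.get_calibration("wrist")
cr=lambda a,b:(220+a/2.5-.3,20+b/2.5-.3)
P={}
for n,a,b,z in [("TL",157,58,.012),("TR",510,45,.012),("BR",493,458,.012),("BL",178,470,.012),
  ("slabL",53,258,.034),("slabR",329,262,.038),("slabT",195,176,.038),("slabB",160,386,.034),("railBL",150,392,.0395),("railBR",369,384,.0395),
  ("padT",397,195,.044),("padB",397,345,.044)]:
    P[n]=px2w(c,*cr(a,b),z); print(n,P[n])
for a,b in [("TL","TR"),("BL","BR"),("railBL","railBR")]:
    d=P[b]-P[a]; print(a,b,np.hypot(*d[:2]),np.degrees(np.arctan2(d[1],d[0])))
d=P["TR"]-P["BR"];print(np.hypot(*d[:2]),np.degrees(np.arctan2(-d[0],d[1])))
d=P["TL"]-P["BL"];print(np.hypot(*d[:2]),np.degrees(np.arctan2(-d[0],d[1])))
# fit
from scipy.optimize import least_squares
J=[(-47,72),(75,72),(75,-72),(-47,-72)]
W=np.array([P[k][:2] for k in ["TL","TR","BR","BL"]])
def f(p):
    R=np.array([[np.cos(p[2]),-np.sin(p[2])],[np.sin(p[2]),np.cos(p[2])]])
    return (np.array(J)/1000@R.T+p[:2]-W).ravel()
r=least_squares(f,[.54,.07,0]);print(r.x,np.degrees(r.x[2]),r.fun)
J2=np.array([(2,54),(2,-109),(33,0),(0,0)])/1000;W2=np.array([[.5395,.1204],[.545,-.042],[.5745,.068],[.539,.068]])
def g(p):
    R=np.array([[np.cos(p[2]),-np.sin(p[2])],[np.sin(p[2]),np.cos(p[2])]])
    return (J2@R.T+p[:2]-W2).ravel()
r=least_squares(g,[.54,.07,0]);print(r.x,np.degrees(r.x[2]),r.fun)
E
```

```text
TL [0.4932 0.1382 0.012 ]
TR [0.6113 0.1422 0.012 ]
BR [0.6163 0.0017 0.012 ]
BL [ 0.4971 -0.003   0.012 ]
slabL [0.4586 0.0743 0.034 ]
slabR [0.5505 0.0731 0.038 ]
slabT [0.5067 0.0997 0.038 ]
slabB [0.4932 0.0318 0.034 ]
railBL [0.4902 0.0305 0.0395]
railBR [0.565  0.0333 0.0395]
padT [0.5712 0.0937 0.044 ]
padB [0.5733 0.0468 0.044 ]
TL TR 0.11816747751943713 1.918401078711223
BL BR 0.11930405374807362 2.240973750638789
railBL railBR 0.07489322621195511 2.097532042747008
0.14056767183520158 2.0230713796331647
0.14124183850136168 1.5622760018733868
[0.5405 0.0693 0.0334] 1.9122272359895927 [-0.0021  0.0015  0.0017  0.0016  0.0016 -0.0018 -0.0012 -0.0012]
[0.5398 0.0671 0.0315] 1.8048155036142264 [ 0.0006  0.0007  0.0003  0.0002 -0.0017  0.0001  0.0008 -0.0009]
```

```bash
python3 - <<'E'
from plant import vision
from h import *
import cv2
np.set_printoptions(precision=4,suppress=True)
c=vision.get_calibration("side"); s=vision.get_calibration("scene"); w=vision.get_calibration("wrist")
print("side foot",px2w(c,341,236,0), px2w(c,417,211,0)); print("scene foot",px2w(s,294,237,0))
for z in (0,.05,.1,.15,.2): print(z,"side top corner",px2w(c,327,178,z),"scene top corner",px2w(s,292,205,z),"wrist prong",px2w(w,497,108,z))
a=cv2.imread("pics/side0.png")[130:290,220:440]; b=cv2.imread("pics/scene0.png")[140:320,200:420]
cv2.imwrite("pics/ab.png",np.hstack([cv2.resize(a,(400,400),interpolation=cv2.INTER_CUBIC),cv2.resize(b,(400,400),interpolation=cv2.INTER_CUBIC)]))
E
```

```text
side foot [0.6855 0.0763 0.    ] [0.9659 0.0833 0.    ]
scene foot [0.6855 0.0766 0.    ]
0 side top corner [0.8037 0.4011 0.    ] scene top corner [ 0.7793 -0.0205  0.    ] wrist prong [0.6854 0.0869 0.    ]
0.05 side top corner [0.7656 0.3258 0.05  ] scene top corner [0.7453 0.0156 0.05  ] wrist prong [0.6639 0.0858 0.05  ]
0.1 side top corner [0.7274 0.2505 0.1   ] scene top corner [0.7113 0.0518 0.1   ] wrist prong [0.6425 0.0848 0.1   ]
0.15 side top corner [0.6892 0.1753 0.15  ] scene top corner [0.6773 0.088  0.15  ] wrist prong [0.621  0.0838 0.15  ]
0.2 side top corner [0.651 0.1   0.2  ] scene top corner [0.6433 0.1242 0.2   ] wrist prong [0.5995 0.0827 0.2   ]
```

View pics/ab.png

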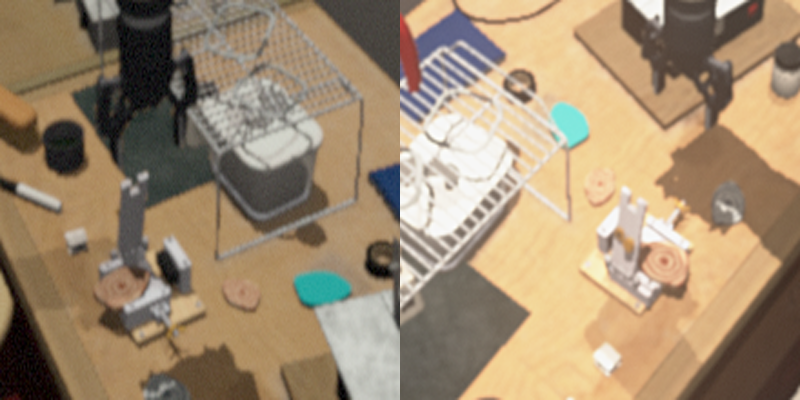

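Emit:
drive_tool(
  series=[
    [[1,2,0.3,0,0],[1,5,0.6,0,-1],[1,8,1,0,-2],[1,11,1.4,0,-2],[1,14,1.6,0,-2],[1,15,1.6,1.5,-2],[1,15,1.6,4,-2],[1,15,1.6,6.5,-2],[1,15,1.6,8.5,-2],[1,15,1.6,8.5,-2]],
  ],
)

```text
time_s: 2.25
tcp_pos: [0.5391, 0.1498, 0.1439]
ee_rot: [0.695, 0.719, -0.002, -0.001]
contact_force: [-0.1, 0.3, 0.6]
opening: 0.0001
```

```bash
python3 - <<'E'
from plant import status, vision, bot, spotter
import cv2
from h import *
a=vision.grab_frame("side")[130:330,200:440]; b=vision.grab_frame("scene")[140:340,200:420]; w=vision.grab_frame("wrist")
cv2.imwrite("pics/ab1.png",np.hstack([cv2.resize(a,(400,400)),cv2.resize(b,(400,400))])[:,:,::-1])
cv2.imwrite("pics/w1.png",w[:,:,::-1])
s=status.state();print(s["time_s"],s["tcp_pos"],s["ee_rot"],s["contact_force"],s["opening"])
for n in ["side","scene","wrist"]:
  for q in ["leaf_end","leaf_hinge"]: print(n,q,[( np.round(d["xyz"],4),round(d["p"],2)) for d in spotter.landmark_of(n,q)][:3])
E
```

```text
2.4 [0.54159206 0.15006085 0.14731249] [6.94660713e-01 7.19337319e-01 4.37818526e-04 3.50994178e-04] [ 0.17764754 -0.12182385 -0.27482356] 0.0002613613072712415
side leaf_end [(array([0.5416, 0.099 , 0.1548]), 0.75)]
side leaf_hinge [(array([0.5408, 0.1227, 0.0476]), 0.67)]
scene leaf_end [(array([0.5379, 0.0976, 0.1562]), 0.86)]
scene leaf_hinge [(array([0.5407, 0.1221, 0.0465]), 0.58), (array([ 0.5438, -0.0435,  0.0274]), 0.19)]
wrist leaf_end [(array([0.5023, 0.0669, 0.0286]), 0.37)]
wrist leaf_hinge [(array([0.5345, 0.1203, 0.0426]), 0.74)]
```

View pics/ab1.png

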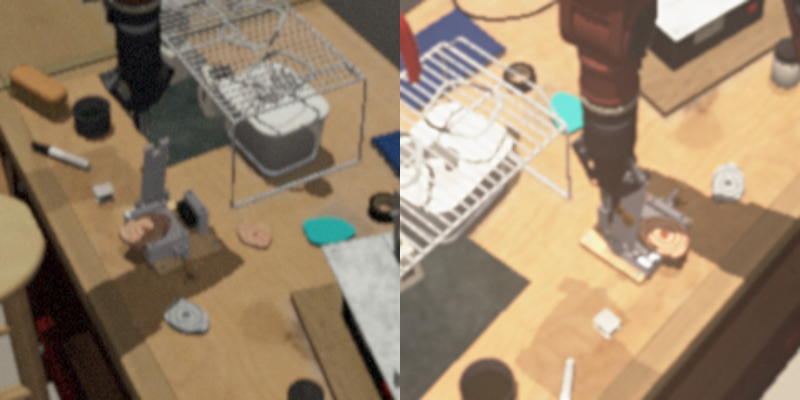

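View pics/w1.png

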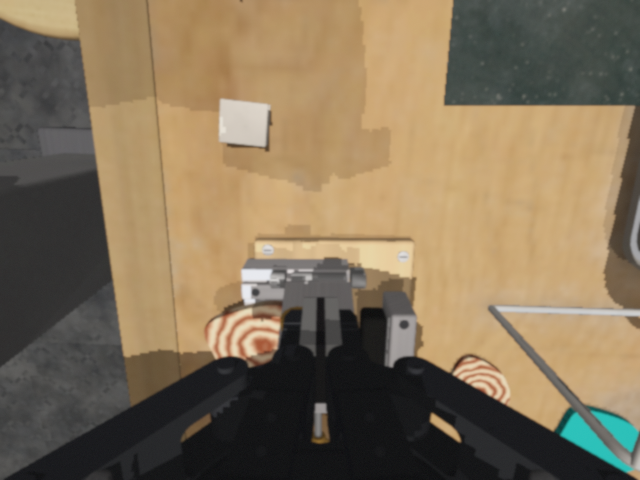

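```bash
python3 - <<'E'
import numpy as np
hy,hz=.1215,.0440
for th in [76,70,60,50,40,30,20,12,6,3,0]:
    t=np.radians(th); r=.102-.004*(1-th/76); n=.004
    y=hy-r*np.cos(t)+n*np.sin(t)+.011; z=hz+r*np.sin(t)+n*np.cos(t)
    print(th,"tx cm %.2f tz cm %.2f"%((y-.150)*100,-(z-.1465)*100))
E
```

```text
76 tx cm -3.83 tz cm 0.26
70 tx cm -4.85 tz cm 0.56
60 tx cm -6.46 tz cm 1.29
50 tx cm -7.91 tz cm 2.28
40 tx cm -9.16 tz cm 3.51
30 tx cm -10.17 tz cm 4.92
20 tx cm -10.92 tz cm 6.49
12 tx cm -11.31 tz cm 7.81
6 tx cm -11.49 tz cm 8.82
3 tx cm -11.53 tz cm 9.34
0 tx cm -11.55 tz cm 9.85
```

Emit:
drive_tool(
  series=[
    [[1,-1.5,0,0.1,0],[1,-3,0,0.2,0],[1,-3.6,0,0.3,0],[1,-4,0,0.3,0],[1,-4.4,0,0.4,0],[1,-4.9,0,0.6,0],[1,-5.4,0,0.8,0],[1,-5.9,0,1,0],[1,-6.4,0,1.3,0],[1,-6.9,0,1.6,0]],
  ],
)

```text
time_s: 3.7
tcp_pos: [0.5436, 0.0806, 0.1301]
ee_rot: [0.695, 0.719, 0.0, 0.0]
contact_force: [-0.1, 0.9, 1.0]
opening: -0.0004
```

```bash
python3 - <<'E'
from plant import status, vision, bot, spotter
import cv2
from h import *
b=vision.grab_frame("side");a=b[130:330,200:440]; b=vision.grab_frame("scene")[140:340,200:420]
cv2.imwrite("pics/ab2.png",np.hstack([cv2.resize(a,(400,400)),cv2.resize(b,(400,400))])[:,:,::-1])
s=status.state();print(s["time_s"],s["tcp_pos"],s["ee_rot"],s["contact_force"],s["opening"])
for n in ["side","scene"]:
  for q in ["leaf_end"]: print(n,q,[( np.round(d["xyz"],4),round(d["p"],2)) for d in spotter.landmark_of(n,q)][:3])
E
```

```text
3.8 [0.54319807 0.08033975 0.12976192] [ 6.94903425e-01  7.19102974e-01 -3.50511632e-04 -1.42153493e-04] [-0.54074439 -0.70690115  0.69707979] -6.142831608513885e-05
side leaf_end []
scene leaf_end [(array([0.5413, 0.0629, 0.1454]), 0.95), (array([0.4904, 0.2219, 0.0034]), 0.2)]
```

View pics/ab2.png

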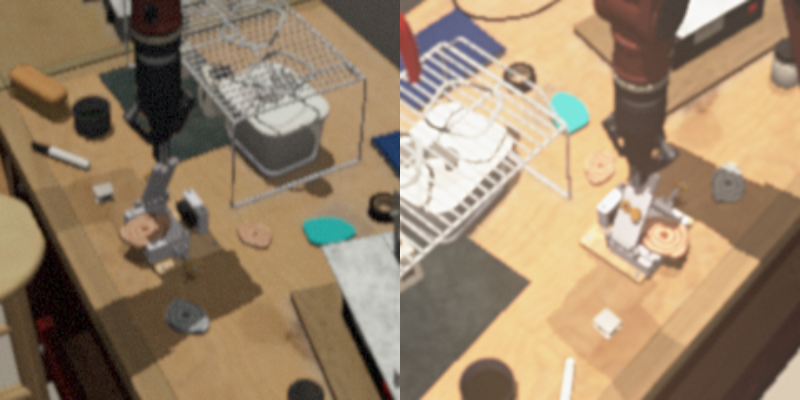

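Emit:
drive_tool(
  series=[
    [[1,-0.5,0,0.3,0],[1,-1,0,0.7,0],[1,-1.5,0,1.1,0],[1,-1.9,0,1.5,0],[1,-2.3,0,1.9,0],[1,-2.7,0,2.4,0],[1,-3,0,2.9,0],[1,-3.3,0,3.4,0],[1,-3.6,0,3.9,0],[1,-3.8,0,4.4,0]],
  ],
)

```text
time_s: 4.9
tcp_pos: [0.5447, 0.0428, 0.0858]
ee_rot: [0.695, 0.719, -0.0, -0.0]
contact_force: [-0.2, -0.4, 0.2]
opening: 0.0001
```

Emit:
drive_tool(
  series=[
    [[1,-0.2,0,0.5,0],[1,-0.4,0,1,0],[1,-0.5,0,1.5,0],[1,-0.6,0,2,0],[1,-0.7,0,2.4,0],[1,-0.8,0,2.8,0],[1,-0.8,0,3.1,0],[1,-0.8,0,3.4,0],[1,-0.8,0,3.5,0],[1,-0.8,0,3.5,0]],
  ],
)

```text
time_s: 5.9
tcp_pos: [0.5448, 0.0352, 0.0511]
ee_rot: [0.695, 0.719, -0.0, -0.0]
contact_force: [0.4, -0.2, 0.1]
opening: -0.0001
```

```bash
python3 - <<'E'
from plant import status, vision, bot, spotter
import cv2
from h import *
b=vision.grab_frame("side");a=b[130:330,200:440]; b=vision.grab_frame("scene")[140:340,200:420]
cv2.imwrite("pics/ab3.png",np.hstack([cv2.resize(a,(400,400)),cv2.resize(b,(400,400))])[:,:,::-1])
s=status.state();print(s["time_s"],s["tcp_pos"],s["ee_rot"],s["contact_force"],s["opening"])
for n in ["side","scene"]:
  for q in ["leaf_end"]: print(n,q,[( np.round(d["xyz"],4),round(d["p"],2)) for d in spotter.landmark_of(n,q)][:3])
E
```

```text
6.0 [0.54496649 0.03517121 0.05131756] [ 6.94624654e-01  7.19372353e-01  1.40652154e-05 -8.91843379e-05] [-0.58559359  0.05747689  0.16495643] -0.0001820040534995528
side leaf_end [(array([0.5485, 0.0045, 0.0534]), 0.65), (array([5.41e-01, 6.70e-02, 2.00e-04]), 0.19)]
scene leaf_end [(array([0.5403, 0.0085, 0.0565]), 0.84), (array([ 0.498 , -0.1017,  0.0012]), 0.4), (array([0.5709, 0.0673, 0.0333]), 0.19)]
```

View pics/ab3.png

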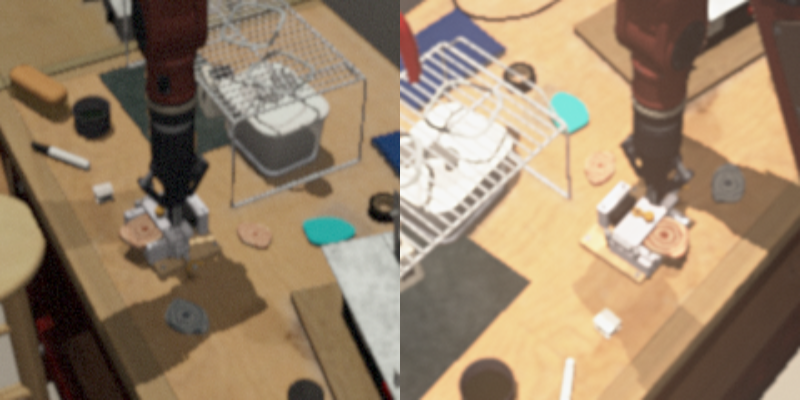

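Emit:
drive_tool(
  series=[
    [[1,0,0,0.1,0],[1,0,0,0.2,0],[1,0,0,0.3,0],[1,0,0,0.35,0],[1,0,0,0.35,0]],
  ],
)

```text
time_s: 6.6
tcp_pos: [0.545, 0.0351, 0.0477]
ee_rot: [0.695, 0.719, -0.0, -0.0]
contact_force: [-0.2, 0.3, -0.1]
opening: 0.0001
```

Emit:
drive_tool(
  series=[
    [[1,0,0,0.05,0],[1,0,0,0.1,0],[1,0,0,0.15,0],[1,0,0,0.2,0],[1,0,0,0.2,0]],
  ],
)

```text
time_s: 7.1
tcp_pos: [0.5451, 0.0351, 0.0472]
ee_rot: [0.695, 0.719, 0.0, 0.0]
contact_force: [-5.7, -1.0, 19.3]
opening: 0.0002
```

Emit:
drive_tool(
  series=[
    [[1,0,0,-2,0],[1,0,0,-5,0],[1,0,0,-8,0],[1,0.5,-2,-8,-8],[1,1,-5,-8,-16],[1,2,-8,-8,-24],[1,3,-10,-8,-32],[1,3.6,-11.5,-8,-40],[1,3.6,-11.5,-8,-48],[1,3.6,-11.5,-8,-56]],
  ],
)

```text
time_s: 8.1
tcp_pos: [0.4283, 0.0673, 0.126]
ee_rot: [0.273, 0.962, 0.0, 0.0]
contact_force: [-0.4, -0.6, -0.0]
opening: 0.0002
```

Emit:
drive_tool(
  series=[
    [[1,0,0,0,-8],[1,0,0,0,-16],[1,0,0,0,-24],[1,0,0,0,-32],[1,0,0,0,-34],[1,0,0,0,-34]],
  ],
)

```text
time_s: 8.7
tcp_pos: [0.4287, 0.0671, 0.1258]
ee_rot: [-0.018, 1.0, 0.0, -0.0]
contact_force: [-0.0, 1.2, 0.6]
opening: -0.0002
```

```bash
python3 - <<'E'
from plant import status, vision, bot, spotter
import cv2
from h import *
b=vision.grab_frame("side");a=b[130:330,200:440]; b=vision.grab_frame("scene")[140:340,200:420]
w=vision.grab_frame("wrist");c=vision.get_calibration("wrist"); np.savez("w4.npz",K=c["K"],T=c["T"])
cv2.imwrite("pics/ab4.png",np.hstack([cv2.resize(a,(400,400)),cv2.resize(b,(400,400))])[:,:,::-1])
cv2.imwrite("pics/w4.png",w[:,:,::-1])
s=status.state();print(s["time_s"],s["tcp_pos"],s["ee_rot"],s["contact_force"],s["joints"])
for n in ["side","scene","wrist"]:
  for q in ["leaf_end","slab","pad_face"]: print(n,q,[( np.round(d["xyz"],4),round(d["p"],2)) for d in spotter.landmark_of(n,q)][:3])
E
```

```text
8.85 [0.42872909 0.06707421 0.12577108] [-1.68364626e-02  9.99858254e-01  2.67169410e-05 -6.87933538e-05] [-0.46328246  0.06391646 -0.09384563] [-1.36406720e-02  2.17774438e-01 -5.55595667e-01  7.97565373e-01
  4.92163575e-05 -4.73151918e-02]
side leaf_end [(array([0.5451, 0.0038, 0.0476]), 0.77), (array([0.4842, 0.2222, 0.0032]), 0.52)]
side slab [(array([0.5032, 0.0632, 0.0279]), 0.81), (array([ 8.008e-01, -4.850e-02, -4.000e-04]), 0.79), (array([6.885e-01, 7.000e-03, 5.000e-04]), 0.54)]
side pad_face [(array([0.5763, 0.0686, 0.0348]), 0.84)]
scene leaf_end [(array([0.5405, 0.0079, 0.0471]), 0.92)]
scene slab [(array([ 0.8015, -0.049 ,  0.0034]), 0.73), (array([ 0.6845,  0.0046, -0.0019]), 0.61), (array([0.5027, 0.066 , 0.0297]), 0.55)]
scene pad_face [(array([0.5709, 0.068 , 0.0345]), 0.53)]
wrist leaf_end []
wrist slab [(array([ 0.4986, -0.1044, -0.0038]), 0.35)]
wrist pad_face [(array([0.5719, 0.0677, 0.037 ]), 0.73)]
```

View pics/ab4.png

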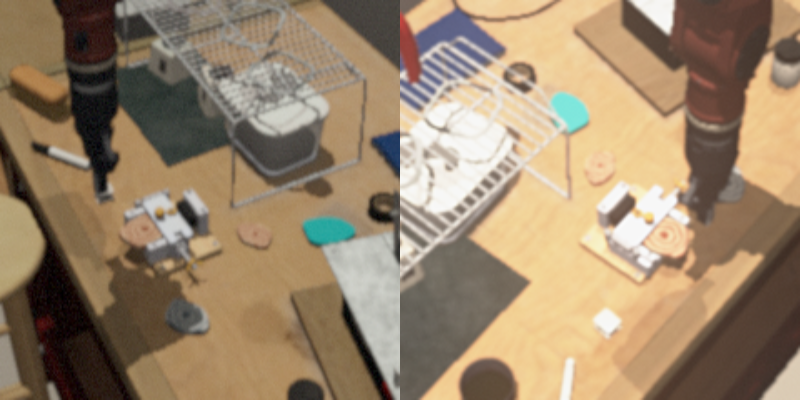

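View pics/w4.png

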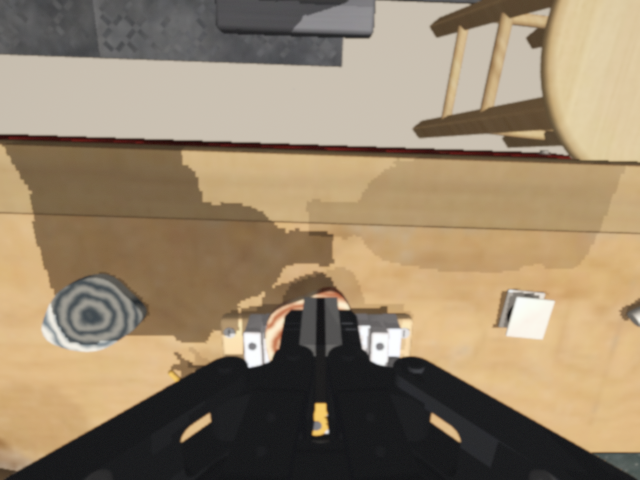

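```bash
python3 - <<'E'
from h import *
import cv2
c=dict(np.load("w4.npz")); np.set_printoptions(precision=4,suppress=True)
def jig(p): 
    d=p[:2]-[.540,.068]; a=.0330; return [d[0]*np.cos(a)+d[1]*np.sin(a),-d[0]*np.sin(a)+d[1]*np.cos(a)]
for u,v in [(328,289),(345,298),(300,296),(270,322)]:
    p=px2w(c,u,v,.034); print(u,v,p,np.array(jig(p)))
im=cv2.imread("pics/w4.png")[240:400,200:440]; cv2.imwrite("pics/c4.png",cv2.resize(im,(720,480),interpolation=cv2.INTER_CUBIC))
im=cv2.imread("pics/side0.png")[210:270,250:340]; cv2.imwrite("pics/c5.png",cv2.resize(im,(720,480),interpolation=cv2.INTER_CUBIC))
E
```

```text
328 289 [0.4583 0.0744 0.034 ] [-0.0815  0.0091]
345 298 [0.4644 0.0859 0.034 ] [-0.075   0.0204]
300 296 [0.4639 0.0561 0.034 ] [-0.0764 -0.0094]
270 322 [0.484  0.0361 0.034 ] [-0.0571 -0.03  ]
```

View pics/c4.png

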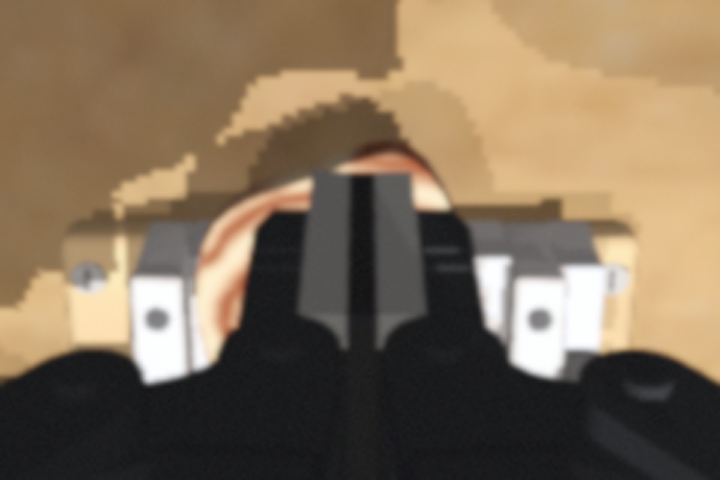

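Emit:
drive_tool(
  series=[
    [[1,0,0.3,2,0],[1,0,0.3,5,0],[1,0,0.3,8,0],[1,0,0.3,10,0],[1,0,0.3,10.7,0],[1,0,0.3,10.7,0],[1,-0.4,0.3,10.7,0],[1,-0.8,0.3,10.7,0],[1,-1.1,0.3,10.7,0],[1,-1.2,0.3,10.7,0]],
  ],
)

```text
time_s: 10.3
tcp_pos: [0.4418, 0.0705, 0.0194]
ee_rot: [-0.017, 1.0, -0.0, 0.001]
contact_force: [0.5, -0.1, -1.2]
opening: -0.0001
```

```bash
python3 - <<'E'
from plant import status, vision, bot, spotter
import cv2
from h import *
b=vision.grab_frame("side");a=b[190:290,240:360]; b=vision.grab_frame("scene")[200:300,280:400]
w=vision.grab_frame("wrist")
cv2.imwrite("pics/ab5.png",np.hstack([cv2.resize(a,(400,400)),cv2.resize(b,(400,400))])[:,:,::-1])
cv2.imwrite("pics/w5.png",w[:,:,::-1])
s=status.state();print(s["time_s"],s["tcp_pos"],s["contact_force"])
E
```

```text
10.45 [0.44083214 0.07047471 0.01896259] [-0.09662328 -1.24933617 -0.81445213]
```

View pics/ab5.png

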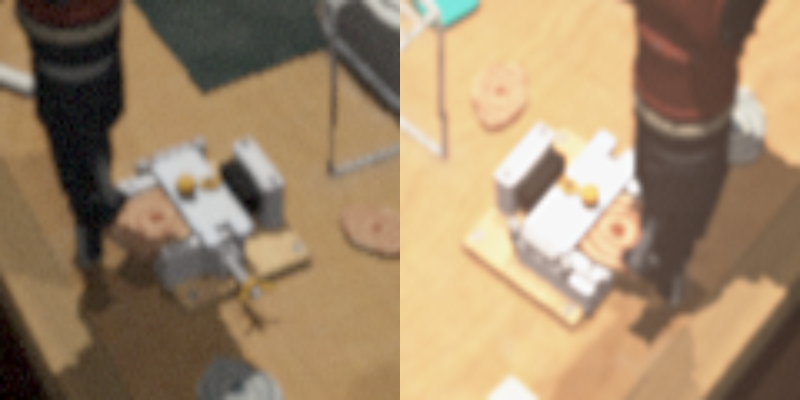

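View pics/w5.png

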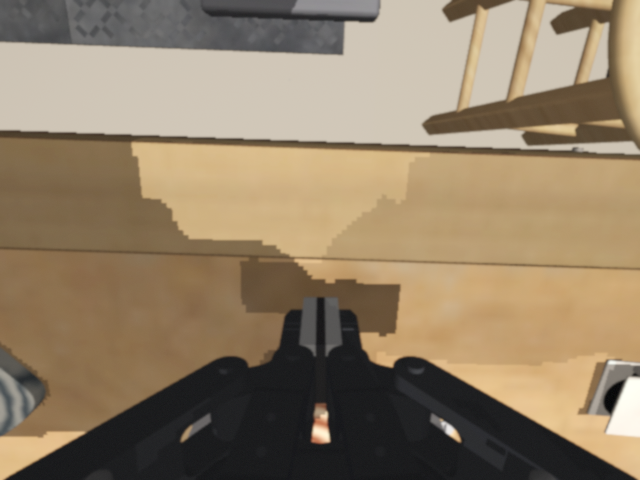

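Emit:
drive_tool(
  series=[
    [[1,-0.2,0,0,0],[1,-0.4,0,0,0],[1,-0.5,0,0,0],[1,-0.6,0,0,0],[1,-0.7,0,0,0],[1,-0.8,0,0,0],[1,-0.9,0,0,0],[1,-1,0,0,0],[1,-1.1,0,0,0],[1,-1.2,0,0,0]],
  ],
)

```text
time_s: 11.45
tcp_pos: [0.4528, 0.0709, 0.0188]
ee_rot: [-0.017, 1.0, 0.0, -0.0]
contact_force: [-0.5, -0.1, -0.6]
opening: -0.0001
```

Emit:
drive_tool(
  series=[
    [[1,-0.1,0,0,0],[1,-0.2,0,0,0],[1,-0.3,0,0,0],[1,-0.4,0,0,0],[1,-0.5,0,0,0],[1,-0.6,0,0,0],[1,-0.7,0,0,0],[1,-0.8,0,0,0],[1,-0.9,0,0,0],[1,-1,0,0,0]],
  ],
)

```text
time_s: 12.45
tcp_pos: [0.4628, 0.0712, 0.0188]
ee_rot: [-0.017, 1.0, -0.0, 0.0]
contact_force: [-0.5, -0.5, -0.0]
opening: 0.0002
```

```bash
python3 - <<'E'
from plant import status, vision, bot, spotter
import cv2
from h import *
b=vision.grab_frame("side");a=b[190:290,240:360]; b=vision.grab_frame("scene")[200:300,280:400]
cv2.imwrite("pics/ab6.png",np.hstack([cv2.resize(a,(400,400)),cv2.resize(b,(400,400))])[:,:,::-1])
s=status.state();print(s["time_s"],s["tcp_pos"],s["contact_force"])
for n in ["side","scene"]:
  for q in ["leaf_end","slab","pad_face"]: print(n,q,[( np.round(d["xyz"],4),round(d["p"],2)) for d in spotter.landmark_of(n,q)][:3])
s=status.state();print(s["time_s"],s["tcp_pos"],s["contact_force"])
E
```

```text
12.55 [0.46291974 0.07122739 0.01882556] [-0.18582797  0.22996106 -0.81003736]
side leaf_end [(array([0.546 , 0.0055, 0.0468]), 0.89), (array([0.5195, 0.0607, 0.0283]), 0.74), (array([ 0.5594, -0.3625,  0.0014]), 0.64)]
side slab [(array([ 8.019e-01, -4.990e-02, -4.000e-04]), 0.58), (array([0.521 , 0.0614, 0.0268]), 0.53), (array([0.6853, 0.0034, 0.0033]), 0.48)]
side pad_face [(array([0.5767, 0.0687, 0.0349]), 0.75)]
scene leaf_end [(array([0.5453, 0.0078, 0.0481]), 0.65), (array([0.5381, 0.1253, 0.0428]), 0.32)]
scene slab [(array([ 0.8044, -0.0502,  0.0013]), 0.76), (array([0.5191, 0.0646, 0.0301]), 0.67), (array([6.844e-01, 5.800e-03, 5.000e-04]), 0.64)]
scene pad_face [(array([0.5722, 0.0662, 0.0329]), 0.73)]
12.85 [0.46277567 0.07121502 0.01884592] [ 0.35777976 -0.59413961 -0.50616031]
```

View pics/ab6.png

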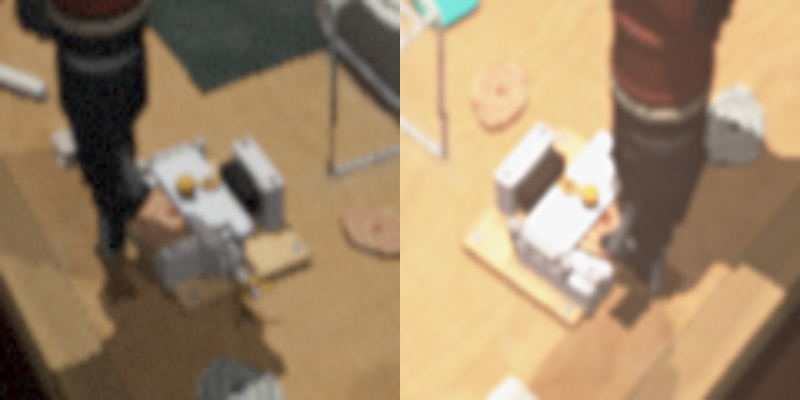

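Emit:
drive_tool(
  series=[
    [[1,-0.05,0,0,0],[1,-0.1,0,0,0],[1,-0.15,0,0,0],[1,-0.2,0,0,0],[1,-0.25,0,0,0],[1,-0.3,0,0,0],[1,-0.35,0,0,0],[1,-0.4,0,0,0]],
  ],
)

```text
time_s: 13.65
tcp_pos: [0.4668, 0.0714, 0.0188]
ee_rot: [-0.017, 1.0, 0.0, 0.0]
contact_force: [-1.7, -0.2, 0.4]
opening: -0.0003
```

Emit:
drive_tool(
  series=[
    [[1,-0.05,0,0,0],[1,-0.1,0,0,0],[1,-0.15,0,0,0],[1,-0.2,0,0,0]],
  ],
)

```text
time_s: 14.05
tcp_pos: [0.4688, 0.0714, 0.0188]
ee_rot: [-0.017, 1.0, 0.0, 0.0]
contact_force: [-0.7, 0.3, 0.3]
opening: 0.0001
```

Emit:
drive_tool(
  series=[
    [[1,-0.05,0,0,0],[1,-0.1,0,0,0],[1,-0.15,0,0,0],[1,-0.2,0,0,0]],
  ],
)

```text
time_s: 14.45
tcp_pos: [0.4702, 0.0716, 0.0187]
ee_rot: [-0.017, 1.0, 0.0, -0.0]
contact_force: [-3.6, 0.3, 1.7]
opening: -0.0004
```

Emit:
drive_tool(
  series=[
    [[1,-0.05,0,0,0],[1,-0.1,0,0,0],[1,-0.15,0,0,0],[1,-0.2,0,0,0],[1,-0.2,0,0,0]],
  ],
)

```text
time_s: 14.95
tcp_pos: [0.4713, 0.0716, 0.0186]
ee_rot: [-0.017, 1.0, 0.0, -0.001]
contact_force: [-7.3, -0.2, 3.6]
opening: 0.0
```

```bash
python3 - <<'E'
from plant import status, vision
for i in range(5):
    vision.grab_frame("side"); s=status.state();print(s["time_s"],s["tcp_pos"],s["contact_force"],s["ft_torque"])
E
```

```text
15.0 [0.4712297  0.07165499 0.0185349 ] [-5.89620208  0.3179241   4.50688617] [0.13730158 1.35792457 0.07023914]
15.05 [0.47124868 0.07166104 0.01853294] [-5.76637094  1.31677512  4.43906267] [0.15634561 1.38302608 0.03977316]
15.1 [0.47124588 0.07164584 0.01853932] [-6.41938931  1.70430821  4.41343566] [0.13805004 1.35696588 0.00947526]
15.15 [0.47126254 0.07165431 0.01856623] [-7.26381521  1.13574963  4.45287488] [0.20026269 1.33072789 0.00497416]
15.2 [0.47125727 0.07165155 0.0185446 ] [-7.17411437  0.63961927  4.14965393] [0.1761366  1.30315851 0.01664222]
```

Emit:
drive_tool(
  series=[
    [[1,-0.05,0,-0.03,0],[1,-0.1,0,-0.03,0],[1,-0.15,0,-0.03,0],[1,-0.2,0,-0.03,0],[1,-0.2,0,-0.03,0]],
  ],
)

```text
time_s: 15.7
tcp_pos: [0.4722, 0.0717, 0.0186]
ee_rot: [-0.018, 1.0, 0.0, -0.002]
contact_force: [-9.3, 0.6, 4.8]
opening: -0.0
```

```bash
python3 - <<'E'
from plant import status, vision
for i in range(5):
    vision.grab_frame("side"); s=status.state();print(s["time_s"],s["tcp_pos"],s["contact_force"],s["ft_torque"])
E
```

```text
15.75 [0.47228807 0.07170862 0.01859878] [-9.50262967  1.15976698  4.87226547] [0.13056232 1.79347423 0.01721668]
15.8 [0.47221912 0.0717181  0.01857999] [-9.21838434 -0.22550759  4.40798316] [ 1.17648353e-01  1.84947438e+00 -7.08703297e-04]
15.85 [0.47225591 0.07170135 0.01860095] [-9.22394124  0.59824696  5.7035099 ] [0.09090797 1.84839825 0.05289144]
15.9 [0.47222951 0.07169378 0.01859085] [-8.69521015 -0.05713948  5.42446223] [0.06901854 1.81378989 0.05998197]
15.95 [0.47224807 0.07169503 0.01858966] [-9.24402891  0.42093434  5.35952811] [0.13205623 1.83049389 0.06925889]
```

Emit:
drive_tool(
  series=[
    [[1,0,0,-0.03,0],[1,-0.05,0,-0.06,0],[1,-0.1,0,-0.06,0],[1,-0.15,0,-0.06,0],[1,-0.2,0,-0.06,0],[1,-0.2,0,-0.06,0]],
  ],
)

```text
time_s: 16.55
tcp_pos: [0.4737, 0.0719, 0.0188]
ee_rot: [-0.018, 1.0, 0.0, -0.003]
contact_force: [-8.5, 0.3, 0.6]
opening: 0.0
```

```bash
python3 - <<'E'
from plant import status, vision
for i in range(6):
    vision.grab_frame("side"); s=status.state();print(s["time_s"],s["tcp_pos"],s["contact_force"],s["ft_torque"])
E
```

```text
16.6 [0.47370631 0.07184403 0.01877293] [-9.32013006  0.6065212   0.37360733] [0.19440621 1.88730293 0.06070479]
16.65 [0.47365792 0.07183564 0.0187841 ] [-8.69232248  1.00241468  1.74294514] [0.21304255 1.8207031  0.05035411]
16.7 [0.47367503 0.0718426  0.01877961] [-8.59504515  2.13884803  1.21090238] [0.25308685 1.84596998 0.03990724]
16.75 [0.47372019 0.07183817 0.01879347] [-8.65189195  0.49071923  0.68721424] [ 0.21880024  1.85746257 -0.01143349]
16.8 [0.47370482 0.07183733 0.01880001] [-9.31362936  0.70678891  1.11610233] [0.19821008 1.83535605 0.07188487]
16.85 [0.4737071  0.071846   0.01879842] [-8.57849373  1.69044278  1.14957899] [0.27341328 1.81866803 0.03921234]
```

Emit:
drive_tool(
  series=[
    [[1,-0.05,0,-0.01,0],[1,-0.1,0,-0.02,0],[1,-0.15,0,-0.03,0],[1,-0.2,0,-0.03,0],[1,-0.2,0,-0.03,0]],
  ],
)

```text
time_s: 17.35
tcp_pos: [0.4747, 0.072, 0.0188]
ee_rot: [-0.018, 1.0, 0.0, -0.004]
contact_force: [-10.7, 0.1, 1.4]
opening: 0.0001
```

```bash
python3 - <<'E'
from plant import status, vision,spotter
import cv2
from h import *
F=[]
for i in range(6):
    a=vision.grab_frame("side"); s=status.state();F.append(s["contact_force"])
print(s["time_s"],s["tcp_pos"],np.mean(F,0),s["ft_torque"])
a=a[190:290,240:360]; b=vision.grab_frame("scene")[200:300,280:400];w=vision.grab_frame("wrist")
cv2.imwrite("pics/ab7.png",np.hstack([cv2.resize(a,(400,400)),cv2.resize(b,(400,400))])[:,:,::-1])
cv2.imwrite("pics/w7.png",w[:,:,::-1])
E
```

```text
17.65 [0.4746713  0.07197678 0.01881336] [-11.33794139   1.62650369   0.99385348] [0.28445465 2.27788643 0.11436353]
```

View pics/ab7.png

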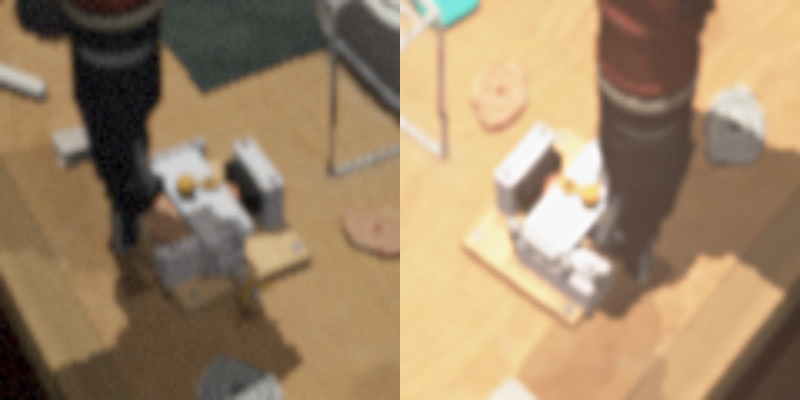

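View pics/w7.png

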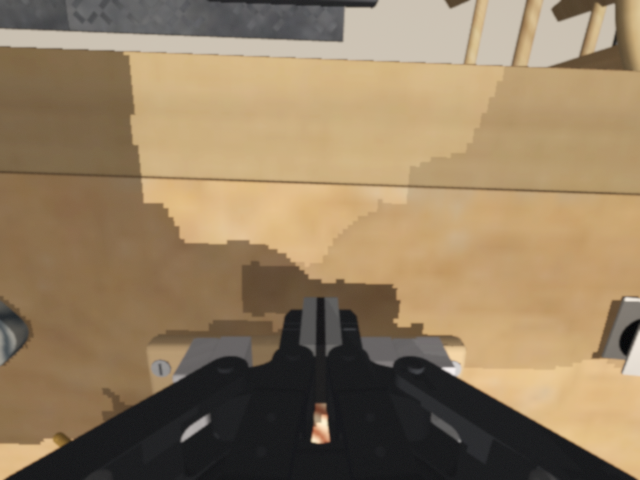

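Emit:
drive_tool(
  series=[
    [[1,-0.05,0,0,0],[1,-0.1,0,-0.01,0],[1,-0.15,0,-0.02,0],[1,-0.15,0,-0.02,0],[1,-0.15,0,-0.02,0]],
  ],
)

```text
time_s: 18.25
tcp_pos: [0.4754, 0.0721, 0.0188]
ee_rot: [-0.018, 1.0, 0.0, -0.004]
contact_force: [-12.6, 0.3, 1.2]
opening: 0.0003
```

```bash
python3 - <<'E'
from plant import status, vision,spotter
from h import *
F=[]
for i in range(12):
    vision.grab_frame(["side","scene"][i%2]); s=status.state();F.append(s["contact_force"])
print(s["time_s"],s["tcp_pos"],np.mean(F,0),s["ft_torque"])
for n in ["side","scene"]:
  for q in ["leaf_end","slab","pad_face"]: print(n,q,[( np.round(d["xyz"],4),round(d["p"],2)) for d in spotter.landmark_of(n,q)][:3])
E
```

```text
18.85 [0.47539282 0.07206636 0.01881823] [-12.93487      1.44184122   1.48207564] [0.26949029 2.71212672 0.03048366]
side leaf_end [(array([0.5474, 0.0061, 0.0499]), 0.84)]
side slab [(array([ 0.7996, -0.0506,  0.0024]), 0.86), (array([0.5329, 0.0642, 0.0247]), 0.63), (array([0.6902, 0.0066, 0.0011]), 0.62)]
side pad_face [(array([0.5758, 0.0676, 0.032 ]), 0.49)]
scene leaf_end [(array([0.5429, 0.009 , 0.0468]), 0.79), (array([0.543 , 0.0703, 0.001 ]), 0.28)]
scene slab [(array([ 0.8014, -0.0508,  0.0019]), 0.74), (array([0.6846, 0.008 , 0.0028]), 0.6), (array([0.529 , 0.0633, 0.031 ]), 0.38)]
scene pad_face [(array([0.5702, 0.0682, 0.0371]), 0.51), (array([0.5421, 0.0721, 0.0011]), 0.16)]
```

```bash
python3 - <<'E'
from plant import status, bot
s=status.state();print(s["time_s"],s["contact_force"],s["tcp_pos"]);print(bot.hand_in())
E
```

```text
19.15 [-12.68721537   1.35335665   1.06098828] [0.47537034 0.07207541 0.01881443]
the job is handed in; nothing more can be done
None
```

The leaf is closed over the large brown agate slab, and the arm is still pressing the slab against the rubber stop. I handed the job in at 19.2 s without letting go.

- **Leaf:** I swung it down with the shut fingers until it met the rails, with a brief peak of about 19 N on the leaf. Afterwards both cameras put its free end at about 47–50 mm high; fully closed is 47.5 mm.
- **Push:** The slab went in at 10 mm/s, then 5 mm/s for the last part. The wrist force averaged 12.9 N over 0.6 s and stayed steady. After 1–2 N of rubbing, that leaves about 11–12 N on the pad, or roughly 4.8 mm of squeeze.
- **Slab position:** The cameras put its centre at about jig x = -9 mm, close to the -8 mm expected at 5 mm of squeeze.

**Checks that disagreed or were indirect:**
- **Extra drag early in the press:** The fingers were also pushing down on the slab by about 5 N, which made the push reading too high. I raised them slightly, which brought that down to about 1 N, and then set the final force.
- **Pad squeeze not seen directly:** I worked it out from force and travel, because the fingers hid the slab end from the wrist camera and 5 mm is only about 2 pixels in the scene camera.
- **Bystanders:** None looked moved in the pictures, but I did not measure them one by one.

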